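# Height posts in order on the calibration rail

## Task

Set up the height staircase for the probe check: stand the four steel posts upright, one in the middle of each round pad on the rail, in order of height, the tallest next to the angle block and the shortest at the far end from it. Do not knock any post over, and leave the mounted lens standing where it is.

Things in the scene. Friction and masses are not known exactly. Their poses are not given: they have to be found in the camera images.
- post_a: The shortest of four round pedestal posts of plain bright steel, loose and standing upright: 50 mm tall overall, foot flange 40 mm diameter and 8 mm thick, above it a plain shaft 28 mm diameter up to the flat top (thin dark band near the top, small black hole in the top). Origin: centre of its underside; z points up its axis. Weighs 0.15 to 0.6 kg.
- post_b: The second shortest of four round pedestal posts of plain bright steel, loose and standing upright: 70 mm tall overall, foot flange 40 mm diameter and 8 mm thick, above it a plain shaft 28 mm diameter up to the flat top (thin dark band near the top, small black hole in the top). Origin: centre of its underside; z points up its axis. Weighs 0.15 to 0.6 kg.
- post_c: The second tallest of four round pedestal posts of plain bright steel, loose and standing upright: 90 mm tall overall, foot flange 40 mm diameter and 8 mm thick, above it a plain shaft 28 mm diameter up to the flat top (thin dark band near the top, small black hole in the top). Origin: centre of its underside; z points up its axis. Weighs 0.15 to 0.6 kg.
- post_d: The tallest of four round pedestal posts of plain bright steel, loose and standing upright: 110 mm tall overall, foot flange 40 mm diameter and 8 mm thick, above it a plain shaft 28 mm diameter up to the flat top (thin dark band near the top, small black hole in the top). Origin: centre of its underside; z points up its axis. Weighs 0.15 to 0.6 kg.
- pad_a: One of four alike flat round pads of black rubber, 60 mm diameter, 6 mm thick, fixed in one straight row on a flat aluminium rail (80 mm wide, 480 mm long, 12 mm thick) with 80 mm between neighbouring centres. Origin: centre of its underside, on the rail's top, so a post set on it stands 6 mm above this origin. Which pad lies where in the row changes from start to start: tell their order by position.
- pad_b: One of four alike flat round pads of black rubber, 60 mm diameter, 6 mm thick, fixed in one straight row on a flat aluminium rail (80 mm wide, 480 mm long, 12 mm thick) with 80 mm between neighbouring centres. Origin: centre of its underside, on the rail's top, so a post set on it stands 6 mm above this origin. Which pad lies where in the row changes from start to start: tell their order by position.
- pad_c: One of four alike flat round pads of black rubber, 60 mm diameter, 6 mm thick, fixed in one straight row on a flat aluminium rail (80 mm wide, 480 mm long, 12 mm thick) with 80 mm between neighbouring centres. Origin: centre of its underside, on the rail's top, so a post set on it stands 6 mm above this origin. Which pad lies where in the row changes from start to start: tell their order by position.
- pad_d: One of four alike flat round pads of black rubber, 60 mm diameter, 6 mm thick, fixed in one straight row on a flat aluminium rail (80 mm wide, 480 mm long, 12 mm thick) with 80 mm between neighbouring centres. Origin: centre of its underside, on the rail's top, so a post set on it stands 6 mm above this origin. Which pad lies where in the row changes from start to start: tell their order by position.
- angle_block: Machined steel angle block fixed on one end of the rail (which end changes), in line with the pads, 85 mm from the centre of the nearest pad: a foot 56 mm across the rail by 44 mm along it and 12 mm thick, with an upright plate 14 mm thick and 60 mm tall in its middle. Origin: centre of its underside, on the rail's top. The other end of the rail carries only a low black bumper, 30 mm diameter and 16 mm tall.
- lens: Loose round lens in a black upright ring on a stand, 89 mm tall, ring 50 mm diameter and 10 mm thick, on a round foot 44 mm diameter; it stands among the posts and is not part of the job. Origin: centre of its underside; z up.

How it is judged:
At the end, for the whole second after the job is handed in: Each post stands on its own pad, within 10 mm of the pad's centre and within 0.1 rad of upright, at rest; counted from the angle block the order is tallest, second tallest, second shortest, shortest; the lens stands within 30 mm of where it began, tilted by less than 0.3 rad ((horizontal distance between post_a and pad_a below 0.01 m or horizontal distance between post_a and pad_b below 0.01 m or horizontal distance between post_a and pad_c below 0.01 m or horizontal distance between post_a and pad_d below 0.01 m) and horizontal distance between post_a and angle_block above 0.285 m and height (world z) of post_a between 0.015 and 0.022 m and angle between each of post_a, post_b, post_c, post_d's own z axis and vertical below 0.1 rad and linear speed of each of post_a, post_b, post_c, post_d below 0.02 m/s and angular speed of each of post_a, post_b, post_c, post_d below 0.2 rad/s and (horizontal distance between post_b and pad_a below 0.01 m or horizontal distance between post_b and pad_b below 0.01 m or horizontal distance between post_b and pad_c below 0.01 m or horizontal distance between post_b and pad_d below 0.01 m) and horizontal distance between post_b and angle_block between 0.205 and 0.285 m and height (world z) of post_b between 0.015 and 0.022 m and (horizontal distance between post_c and pad_a below 0.01 m or horizontal distance between post_c and pad_b below 0.01 m or horizontal distance between post_c and pad_c below 0.01 m or horizontal distance between post_c and pad_d below 0.01 m) and horizontal distance between post_c and angle_block between 0.125 and 0.205 m and height (world z) of post_c between 0.015 and 0.022 m and (horizontal distance between post_d and pad_a below 0.01 m or horizontal distance between post_d and pad_b below 0.01 m or horizontal distance between post_d and pad_c below 0.01 m or horizontal distance between post_d and pad_d below 0.01 m) and horizontal distance between post_d and angle_block below 0.125 m and height (world z) of post_d between 0.015 and 0.022 m and distance of lens from where it was at the start of the episode below 0.03 m and angle between lens's own z axis and vertical below 0.3 rad); the robot touches nothing.
It fails at once if a post is knocked over (tilted by more than 0.7 rad) (angle between any of post_a, post_b, post_c, post_d's own z axis and vertical above 0.7 rad).
It fails at once if the mounted lens is shifted by more than 30 mm or tipped by more than 0.5 rad (distance of lens from where it was at the start of the episode above 0.03 m or angle between lens's own z axis and vertical above 0.5 rad).
It also fails if it takes over 99 s, if anything falls off the work surface, if the arm or the gripper's body presses on something with over 40 N, if the wrist force passes 120 N, or if a joint passes its speed limit or range.

## Robot

A 7-joint arm with a two-finger parallel gripper is mounted at the origin on the work surface. World frame = base frame: x ahead of the robot, y to its left, z up, the work surface at z = 0. Lengths are in m, angles in rad, forces in N, time in s.
With the tool pointing down it reaches from about 0.425 to 0.875 m from the base axis. Payload 4.7 kg.
Tool frame: the origin (TCP) lies midway between the tips of the shut fingers; the grasp point (between the pads) lies 19 mm behind it; z points along the fingers, y is the direction in which the jaws open and shut (so a half turn about z gives the same grasp; the last joint's range is limited). The gripper opens to 85 mm and grips with 20 to 120 N. Pads are 22 mm wide; open, the fingers measure 114 mm over their backs; the gripper's body (76 mm by 85 mm) begins 54 mm behind the grasp point. The pads swing forward as they close: fully open they stand 13 mm farther back than shut.
Start: joints at [1.167, 0.321, -0.07, 1.45, 0.023, 1.371, -0.057], TCP at [0.264, -0.594, 0.231] pointing down, gripper open.
Joint ranges: [-2.86, 2.86], [-0.3, 2.09], [-1.38, 1.24], [0.06, 2.45], [-1.56, 4.7], [0.09, 2.05], [-2.69, 2.69]. Speed limits (rad/s): [2.57, 2.57, 3.14, 3.14, 3.14, 3.14, 3.14].

## Interface

Orientations are given as a unit quaternion [w, x, y, z].
In Python, from cell import bot, imaging gives the robot as it stands.
- The arm moves only by the tool step_arm, never from a script. Its argument "rows" is text: rows parted by semicolons, each of 4 numbers parted by spaces: the shift along the tool's x, y, z in cm, then the turn about the tool's z in degrees. In form: tx ty tz spin; .... A call has 1 to 12 rows; each row shifts and turns the commanded pose from where the row before left it, along the tool's axes as they then stand; what a row does not reach is not made up. A row lasts 1/8 s, in which the tool goes at most 62.5 mm and 10.7 degrees, less where a joint would pass 70% of its speed; a pose out of reach is approached as far as the arm can. A call with a gripper value outside its range is refused whole. "grip" is the closure, from 0 (fully open) to 1 (shut), set as the call begins (left out, the last holds). The fingers move at their own pace and stop on an object; "force" is the grip in N (left out, the last holds). Time passes only in rows, so rows that do not move let the fingers close. It gives the time, the measured TCP pose, the force and the opening at its end, in the units of the state.
- bot.get_obs(): the state, without advancing time (a new reading comes with each control period).
- imaging.get_image(name): name is "scene" or "top" or "wrist"; returns a dict with "pixels" (400x640x3 uint8, red, green, blue), "K" (3x3 intrinsics, pixels), "k1" (the pictures are not rectified: a ray, as slopes to the right and down, at radius r is drawn at 1 + k1 r^2 times it, then the intrinsics apply), "rvec" (rotation vector, rad) and "tvec" (3), from world to camera coordinates, as OpenCV has them. Camera axes: x right, y down, z forward; pixel columns grow to the right and rows downward; lengths in m; the calibration is good to about 2 mm. A picture is of the moment at which its call begins. There is no depth.
- bot.hand_in(): hands the job in, once; it reports no verdict.
The state is a dict: "clock": time; "joints": joint angles; "qvel": joint speeds; "joint_efforts": joint torques, N m; "eef_pos": TCP position; "tcp_rot": TCP orientation; "ft_force": force on the tool from outside, world axes, zero at the start; "ft_torque": the same for the moment, N m; "grip_width": opening from 0.0 (shut) to 1.0 (fully open).
Only numpy, scipy, OpenCV 4.12 (cv2) and the standard library are available. Lean on these libraries where they do the work, as an engineer would, in place of code of your own. Each camera call takes 0.05 s, during which the arm holds its last target.

## Working session

There is one attempt and no reset: what is moved stays moved. The work goes in short steps, Python scripts to look and compute and a tool call to move; the robot and the scene stay as the last step left them, time stands still between calls to the robot, and variables do not carry over. Pictures are saved under pics/ and viewed, and the job is handed in when it is done.

Besides the shell and the picture viewer there is one more tool, called after "Emit:" as name(argument=value, ...) on one line, values as JSON. step_arm: Moves the arm, as the interface text tells. Its arguments: {"type":"object","properties":{"rows":{"type":"string"},"grip":{"type":"number"},"force":{"type":"number"}},"required":["rows"]}

```bash
mkdir -p pics; ls
python3 - <<'E'
from cell import bot, imaging
import cv2
print(bot.get_obs())
for n in ["scene","top","wrist"]:
    d=imaging.get_image(n); cv2.imwrite(f"pics/{n}0.png",d["pixels"][:,:,::-1]); print(n,d["K"],d["k1"],d["rvec"],d["tvec"])
E
```

```text
pics
{'clock': 0.0, 'joints': array([ 1.16710475,  0.32183501, -0.07006926,  1.45168963,  0.02258346,
        1.37079455, -0.05694137]), 'qvel': array([ 0.00215307,  0.00053058,  0.00011295,  0.00073616, -0.00019107,
        0.00074679,  0.0019275 ]), 'joint_efforts': array([-1.34346697e-04, -4.93580925e+01, -3.82545535e-01, -3.14339089e+01,
        1.27629659e-02,  1.13994494e-02, -1.73561705e-05]), 'eef_pos': array([ 0.26346342, -0.59361579,  0.23020823]), 'tcp_rot': array([-9.38817003e-04,  9.78262993e-01,  2.07365801e-01, -2.43861718e-04]), 'ft_force': array([0.74837671, 0.28783829, 0.54974028]), 'ft_torque': array([-0.04079431, -0.01395177, -0.03126309]), 'grip_width': 1.002894404866807}
scene [[439.16093039   0.         313.79188493]
 [  0.         439.16093039 207.27461291]
 [  0.           0.           1.        ]] -0.059770321811274486 [ 1.88894169  1.82708791 -0.57721761] [-0.02292876 -0.41096813  1.2649124 ]
top [[417.70326997   0.         320.44651708]
 [  0.         417.70326997 199.53315495]
 [  0.           0.           1.        ]] -0.03677781433411537 [ 2.13670538 -2.10229992  0.21908639] [-0.00102568  0.5390926   0.79832798]
wrist [[338.1798315    0.         320.51919817]
 [  0.         338.1798315  196.84294766]
 [  0.           0.           1.        ]] 0.023919376246460608 [-2.40956037  1.56501212  0.24591245] [-0.64882433 -0.04017801  0.38046452]
```

View pics/scene0.png

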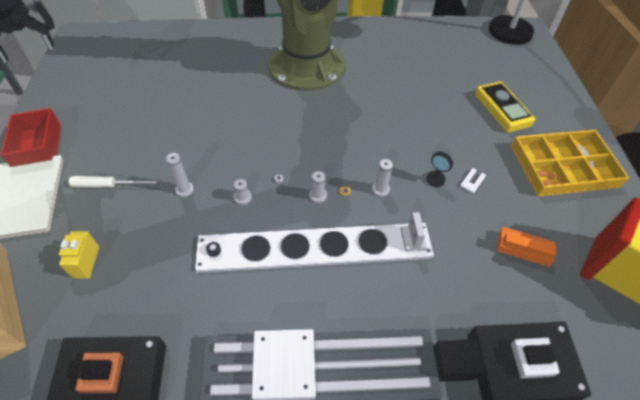

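View pics/top0.png

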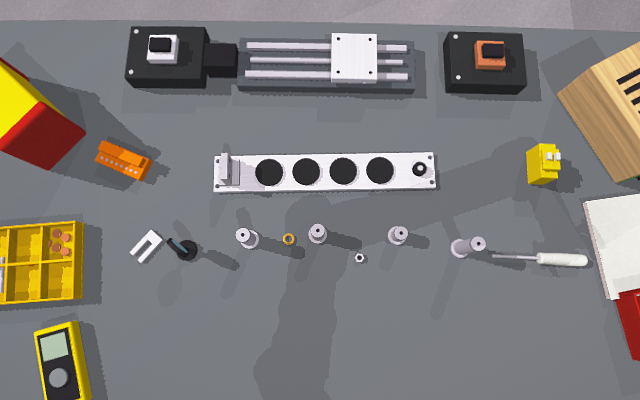

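View pics/wrist0.png

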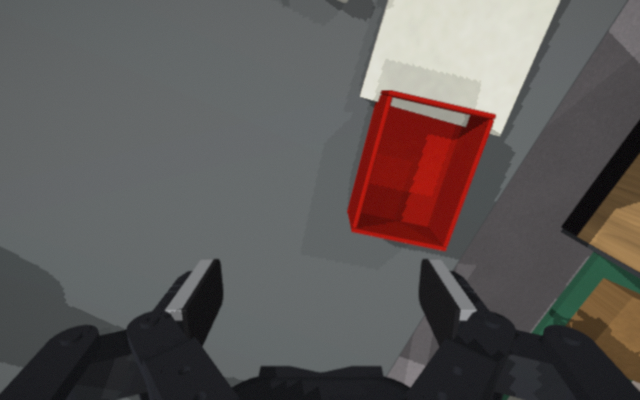

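```bash
cat > h.py <<'E'
import numpy as np, cv2
from cell import bot, imaging
def cam(n):
    d=imaging.get_image(n); return d
def ray(d,uv):
    K=np.array(d["K"]); dist=np.array([d["k1"],0,0,0,0.])
    p=cv2.undistortPoints(np.array([[uv]],float),K,dist,criteria=(3,50,1e-10))[0,0] if False else cv2.undistortPoints(np.array([[uv]],float),K,dist)[0,0]
    R=cv2.Rodrigues(np.array(d["rvec"],float))[0]; t=np.array(d["tvec"],float).ravel()
    return -R.T@t, R.T@np.array([p[0],p[1],1.])
def onz(d,uv,z):
    c,r=ray(d,uv); return c+r*(z-c[2])/r[2]
def proj(d,P):
    return cv2.projectPoints(np.array([P],float),np.array(d["rvec"],float),np.array(d["tvec"],float),np.array(d["K"]),np.array([d["k1"],0,0,0,0.]))[0][0,0]
E
python3 - <<'E'
from h import *
for n,box in [("top",(200,140,300,130)),("scene",(150,130,300,150))]:
    d=cam(n); x,y,w,h=box
    im=d["pixels"][y:y+h,x:x+w,::-1]
    s=800/w; cv2.imwrite(f"pics/{n}z.png",cv2.resize(np.ascontiguousarray(im),None,fx=s,fy=s,interpolation=cv2.INTER_CUBIC))
d=cam("top"); g=cv2.cvtColor(d["pixels"],cv2.COLOR_RGB2GRAY)
m=(g<70).astype(np.uint8); m[:140]=0;m[200:]=0;m[:,:200]=0;m[:,450:]=0
n,l,st,c=cv2.connectedComponentsWithStats(m)
for i in range(1,n):
    if st[i,4]>60: print(st[i],c[i],onz(d,c[i],.018))
E
```

```text
[367 157  26  27 539] [379.46753247 170.09461967] [ 0.61343257 -0.11912487  0.018     ]
[255 159  28  27 565] [268.67787611 172.08318584] [0.60474978 0.12006162 0.018     ]
[293 159  27  26 557] [305.71633752 171.29443447] [0.60788656 0.04026884 0.018     ]
[330 158  27  26 553] [342.70705244 170.64556962] [ 0.61075079 -0.03955026  0.018     ]
[412 162  14  14 108] [418.50925926 169.16666667] [ 0.61710622 -0.20409107  0.018     ]
```

View crops.

View pics/topz.png

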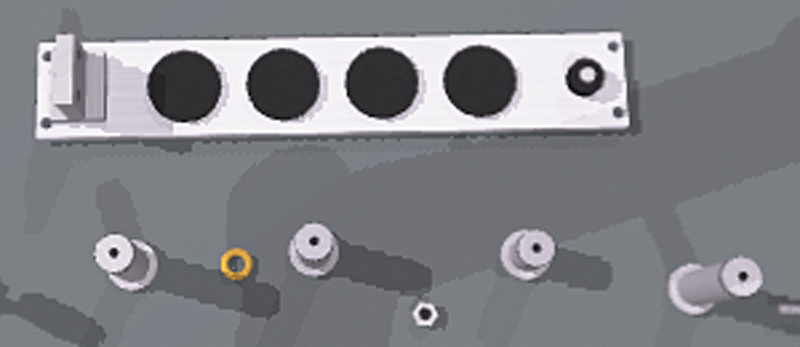

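View pics/scenez.png

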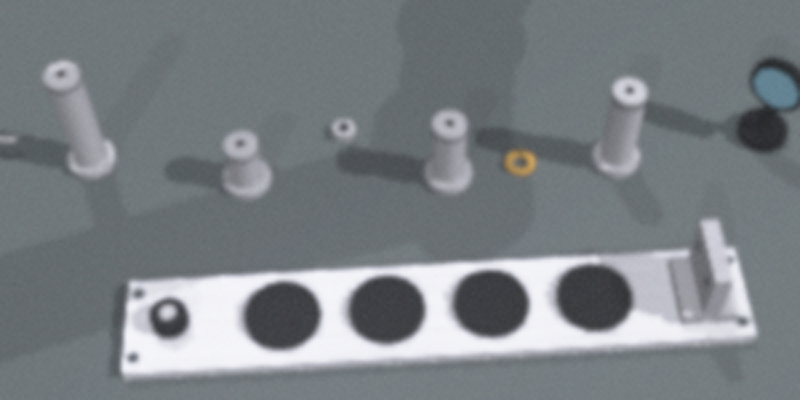

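```bash
cat >> h.py <<'E'
def hole(d,uv,r=3):
    g=cv2.cvtColor(d["pixels"],cv2.COLOR_RGB2GRAY).astype(float)
    u,v=np.round(uv).astype(int); p=g[v-r:v+r+1,u-r:u+r+1]
    w=np.clip(np.percentile(p,70)-20-p,0,None); yy,xx=np.mgrid[v-r:v+r+1,u-r:u+r+1]
    return np.array([(w*xx).sum(),(w*yy).sum()])/w.sum()
def tri(r1,r2):
    (a,u),(b,v)=r1,r2
    A=np.stack([u,-v],1); s=np.linalg.lstsq(A,b-a,rcond=None)[0]
    return (a+s[0]*u+b+s[1]*v)/2, np.linalg.norm(a+s[0]*u-b-s[1]*v)
E
python3 - <<'E'
from h import *
T=cam("top");S=cam("scene")
for n,h,a,b in [("C",.09,(242.45,234.6),(386,163.5)),("B",.07,(317.5,230.1),(318.1,176.2)),("A",.05,(400.7,232.7),(239.7,184.1)),("D",.11,(478.3,243.6),(172.6,157.5))]:
    ha=hole(T,a,2); hb=hole(S,b,2)
    print(n,ha.round(1),hb.round(1),onz(T,ha,h).round(4),onz(S,hb,h).round(4),[np.round(x,4) for x in tri(ray(T,ha),ray(S,hb))])
# lens foot & angle block & pads via scene
for p in [(435,179),(440,160)]: print("lens", onz(S,p,0.0))
print("lensfoot top",onz(T,(187,251),0.005),"ring top",onz(T,(177,240),.08))
for p in [(613/2.667+.0,0)]:pass
g=cv2.cvtColor(S["pixels"],cv2.COLOR_RGB2GRAY)
m=(g<75).astype(np.uint8); m[:225]=0;m[265:]=0;m[:,:195]=0;m[:,440:]=0
n,l,st,c=cv2.connectedComponentsWithStats(m)
for i in range(1,n):
    if st[i,4]>60: print(st[i],c[i],onz(S,c[i],.018))
E
```

```text
C [242.2 234.3] [385.7 163.3] [0.4611 0.157  0.09  ] [0.4605 0.1578 0.09  ] [array([0.461 , 0.1573, 0.0905]), np.float64(0.0007)]
B [317.3 230. ] [318.2 175.7] [0.4745 0.0131 0.07  ] [0.4739 0.0143 0.07  ] [array([0.4744, 0.0137, 0.0706]), np.float64(0.0012)]
A [400.8 232.6] [239.6 183.4] [ 0.4744 -0.1559  0.05  ] [ 0.4739 -0.1546  0.05  ] [array([ 0.4743, -0.1551,  0.0507]), np.float64(0.0012)]
D [478.2 243.2] [172.3 157.4] [ 0.4491 -0.2898  0.11  ] [ 0.4488 -0.2887  0.11  ] [array([ 0.449 , -0.2891,  0.1104]), np.float64(0.0011)]
lens [0.43314496 0.29059684 0.        ]
lens [ 3.74432441e-01  3.14769603e-01 -1.11022302e-16]
lensfoot top [0.43329983 0.28739126 0.005     ] ring top [0.44884075 0.28517287 0.08      ]
[360 230  26  23 463] [372.41900648 241.04103672] [0.60772612 0.1210291  0.018     ]
[321 233  26  22 453] [333.72626932 243.37969095] [0.61078902 0.04122414 0.018     ]
[282 235  26  22 456] [294.67982456 245.61403509] [ 0.61363479 -0.03846615  0.018     ]
[243 237  26  23 453] [255.32671082 247.87417219] [ 0.6165851  -0.11818487  0.018     ]
```

Emit:
step_arm(rows="0 0 0 -8.3; 0 0 0 -8.3; 0 0 0 -8.3; 0 0 0 -8.3; 0 0 0 -8.2; 0 0 0 -8.2; 0 0 0 -8.2; 0 0 0 -8.2; 0 0 0 0", grip=0, force=60)

```text
clock: 1.52
eef_pos: [0.2637, -0.5941, 0.2313]
tcp_rot: [0.0, 0.708, 0.706, 0.0]
ft_force: [0.2, -0.1, 0.7]
grip_width: 1.001
```

Emit:
step_arm(rows="3.05 1.85 0 0; 3.05 1.85 0 0; 3.05 1.85 0 0; 3.05 1.85 0 0; 3.05 1.85 0 0; 3.05 1.85 0 0; 3.05 1.85 0 0; 3.05 1.85 0 0; 3.05 1.85 0 0; 3.05 1.85 0 0; 0 0 0 0")

```text
clock: 2.9
eef_pos: [0.4511, -0.2859, 0.2317]
tcp_rot: [0.0, 0.706, 0.708, 0.001]
ft_force: [-0.5, -0.7, 0.9]
grip_width: 1.004
```

Run:
```python
from h import *
d=cam("wrist"); cv2.imwrite("pics/w1.png",d["pixels"][:,:,::-1]); print(bot.get_obs()["eef_pos"],proj(d,(.449,-.2893,.11)))
```

```text
[ 0.44975211 -0.28816742  0.23159341] [317.83975301 193.41433531]
```

View pics/w1.png

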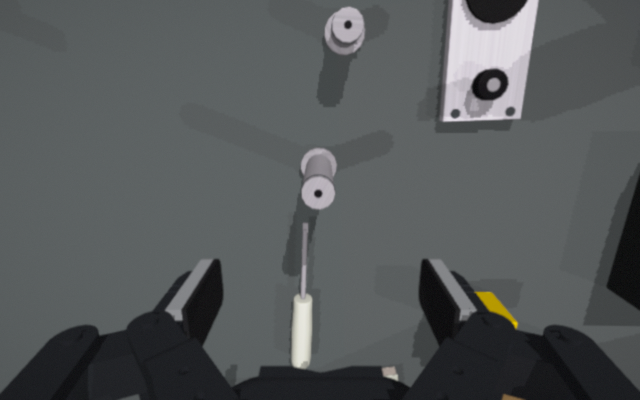

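Emit:
step_arm(rows="-0.1 0 2.5 0; 0 0 2.5 0; 0 0 2.5 0; 0 0 2.5 0; 0 0 2.5 0; 0 0 2 0; 0 0 1.5 0; 0 0 1.0 0; 0 0 0.6 0; 0 0 0 0; 0 0 0 0")

```text
clock: 4.32
eef_pos: [0.4495, -0.2906, 0.0559]
tcp_rot: [0.001, 0.708, 0.707, 0.0]
ft_force: [0.1, -0.8, 0.7]
grip_width: 1.001
```

Emit:
step_arm(rows="0 0 0 0; 0 0 0 0; 0 0 0 0; 0 0 0 0; 0 0 0 0; 0 0 0 0; 0 0 0 0; 0 0 0 0", grip=1, force=60)

```text
clock: 5.32
eef_pos: [0.4492, -0.2905, 0.0556]
tcp_rot: [0.0, 0.708, 0.707, -0.0]
ft_force: [-0.7, 0.5, 5.2]
grip_width: 0.309
```

Run:
```python
from h import *
d=cam("wrist"); cv2.imwrite("pics/w2.png",d["pixels"][:,:,::-1]); o=bot.get_obs();print(o["eef_pos"],o["ft_force"],o["grip_width"],o["clock"])
```

```text
[ 0.44914375 -0.29052626  0.05562577] [-1.58472998  0.50303142  4.7882004 ] 0.31209304272589217 5.375
```

View pics/w2.png

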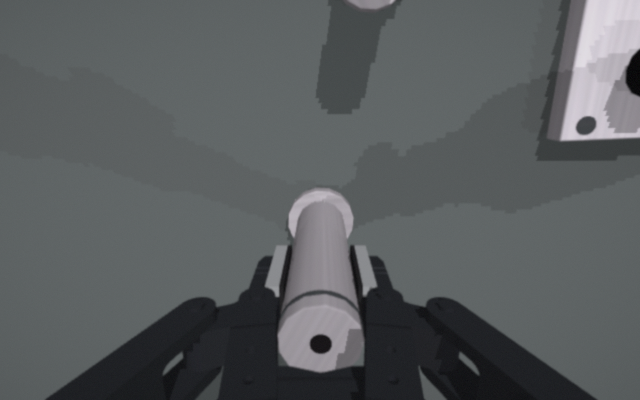

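Emit:
step_arm(rows="0 0 -0.5 0; 0 0 -1.0 0; 0 0 -1.5 0; 0 0 -2 0; 0 0 -2.5 0; 0 0 -2.5 0; 0 0 -2.5 0; 0 0 -1.5 0; 0 0 -1 0; 0 0 0 0")

```text
clock: 6.62
eef_pos: [0.4492, -0.2904, 0.2057]
tcp_rot: [0.0, 0.707, 0.707, 0.0]
ft_force: [-0.2, 0.6, -3.6]
grip_width: 0.31
```

Emit:
step_arm(rows="1.5 0.6 0 0; 3 1.1 0 0; 4 1.5 0 0; 4.5 1.7 0 0; 4.5 1.7 0 0; 4.5 1.7 0 0; 4.5 1.7 0 0; 4.5 1.7 0 0; 4.0 1.6 0 0; 3.5 1.4 0 0; 2.5 1 0 0; 0 0 0 0")

```text
clock: 8.12
eef_pos: [0.6053, 0.1244, 0.2042]
tcp_rot: [-0.002, 0.705, 0.709, 0.0]
ft_force: [0.3, 0.1, -3.6]
grip_width: 0.314
```

Run:
```python
from h import *
for n in ["wrist","scene"]:
    d=cam(n); cv2.imwrite(f"pics/{n}3.png",d["pixels"][:,:,::-1])
o=bot.get_obs();print(o["eef_pos"],o["tcp_rot"],o["ft_force"],o["grip_width"],o["clock"])
```

```text
[0.60559453 0.1200552  0.20429412] [-6.07382490e-04  7.07037806e-01  7.07174942e-01 -8.79185121e-04] [ 7.14494786e-04 -9.31745942e-01 -3.56660149e+00] 0.30900711952779625 8.225
```

View pics/scene3.png

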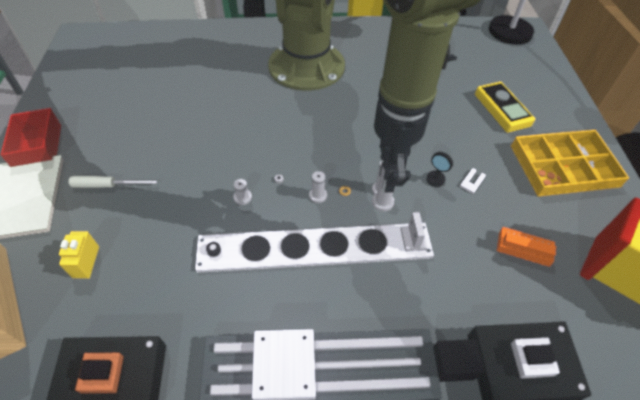

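View pics/wrist3.png

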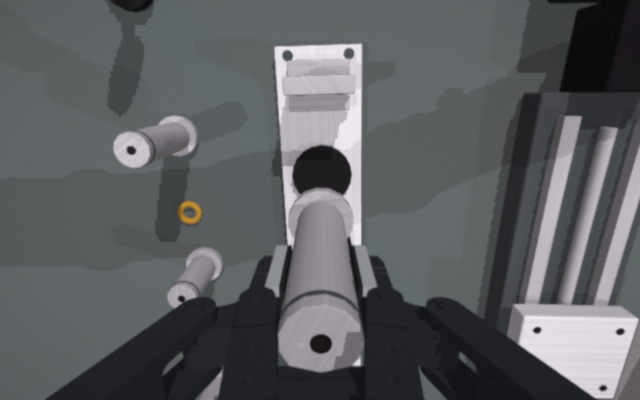

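Emit:
step_arm(rows="-0.1 0 1 0; 0 0 2 0; 0 0 2.5 0; 0 0 2.5 0; 0 0 2 0; 0 0 1.2 0; 0 0 0.8 0; 0 0 0.5 0; 0 0 0.3 0; 0 0 0 0; 0 0 0 0")

```text
clock: 9.6
eef_pos: [0.6068, 0.1186, 0.0777]
tcp_rot: [0.0, 0.707, 0.707, 0.0]
ft_force: [0.1, 0.9, -3.2]
grip_width: 0.313
```

Run:
```python
from h import *
o=bot.get_obs();print(o["eef_pos"],o["tcp_rot"],o["ft_force"],o["grip_width"],o["clock"])
```

```text
[0.60681759 0.11859534 0.07774991] [2.85332127e-04 7.07490358e-01 7.06722878e-01 2.92534185e-04] [ 0.05000718  0.88613299 -3.1643352 ] 0.31260861588372585 9.6
```

Emit:
step_arm(rows="0.05 -0.05 0.2 0; 0 0 0.1 0; 0 0 0.05 0; 0 0 0 0; 0 0 0 0")

```text
clock: 10.22
eef_pos: [0.606, 0.119, 0.0738]
tcp_rot: [0.0, 0.707, 0.707, -0.0]
ft_force: [-0.2, -0.2, -3.6]
grip_width: 0.312
```

Emit:
step_arm(rows="0 0 0.05 0; 0 0 0.05 0; 0 0 0 0")

```text
clock: 10.6
eef_pos: [0.6061, 0.119, 0.0737]
tcp_rot: [0.0, 0.708, 0.707, -0.0]
ft_force: [-2.7, -1.0, 5.4]
grip_width: 0.314
```

Emit:
step_arm(rows="0 0 0 0; 0 0 0 0; 0 0 0 0; 0 0 0 0; 0 0 -0.5 0; 0 0 -1.5 0; 0 0 -2.5 0; 0 0 -2.5 0; 0 0 -2.5 0; 0 0 -2.5 0; 0 0 -2 0; 0 0 -1 0", grip=0)

```text
clock: 12.1
eef_pos: [0.6065, 0.1193, 0.2247]
tcp_rot: [0.001, 0.707, 0.707, 0.001]
ft_force: [-0.6, 0.2, -0.1]
grip_width: 1.001
```

Emit:
step_arm(rows="0.4 -1.6 0 0; 0.6 -2.4 0 0; 0.8 -3 0 0; 0.8 -3 0 0; 0.6 -2.4 0 0; 0.4 -1.5 0 0; 0.2 -0.65 0 0; 0 0 0 0; 0 0 0 0")

```text
clock: 13.22
eef_pos: [0.461, 0.1569, 0.2227]
tcp_rot: [-0.0, 0.708, 0.707, 0.0]
ft_force: [0.7, -0.8, 0.7]
grip_width: 1.0
```

Run:
```python
from h import *
d=cam("wrist"); cv2.imwrite("pics/w4.png",d["pixels"][:,:,::-1]); print(bot.get_obs()["eef_pos"],proj(d,(.461,.1574,.09)),ray(d,(320,200))[0])
T=cam("top"); cv2.imwrite("pics/t4.png",T["pixels"][:,:,::-1])
```

```text
[0.46100796 0.1568771  0.22267555] [320.49236447 185.17045836] [0.46129566 0.23488993 0.36596622]
```

View pics/w4.png

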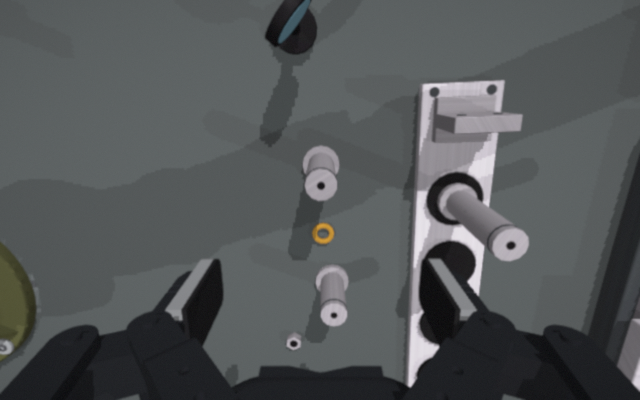

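View pics/t4.png

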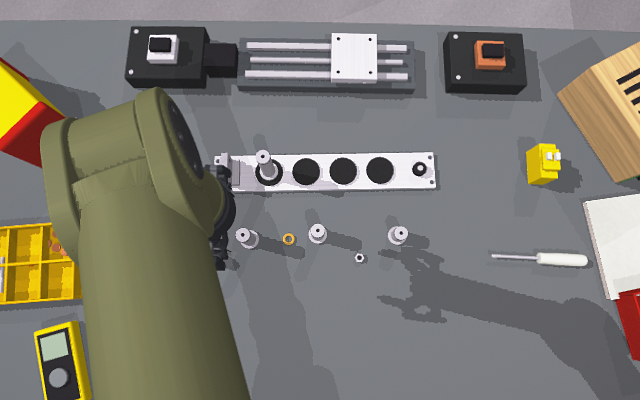

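Emit:
step_arm(rows="0.05 0 1.5 0; 0 0 2.5 0; 0 0 2.5 0; 0 0 2.5 0; 0 0 2.5 0; 0 0 2.5 0; 0 0 1.7 0; 0 0 1.2 0; 0 0 0.8 0; 0 0 0.4 0; 0 0 0 0; 0 0 0 0")

```text
clock: 14.82
eef_pos: [0.461, 0.1578, 0.0423]
tcp_rot: [0.0, 0.708, 0.707, 0.0]
ft_force: [-0.6, -0.0, 0.0]
grip_width: 0.998
```

Emit:
step_arm(rows="0 0 0 0; 0 0 0 0; 0 0 0 0; 0 0 0 0; 0 0 0 0; 0 0 0 0; 0 0 0 0; 0 0 0 0", grip=1)

```text
clock: 15.82
eef_pos: [0.4609, 0.1577, 0.042]
tcp_rot: [0.0, 0.707, 0.707, 0.0]
ft_force: [0.2, 0.0, 3.6]
grip_width: 0.311
```

Emit:
step_arm(rows="0 0 -0.5 0; 0 0 -1.0 0; 0 0 -1.5 0; 0 0 -2 0; 0 0 -2.5 0; 0 0 -2.5 0; 0 0 -2.5 0; 0 0 -1.5 0; 0 0 -1 0; 0 0 0 0")

```text
clock: 17.08
eef_pos: [0.4607, 0.1577, 0.1921]
tcp_rot: [0.0, 0.707, 0.707, 0.0]
ft_force: [0.2, 0.1, -5.4]
grip_width: 0.314
```

Emit:
step_arm(rows="-0.6 0.8 0 0; -1.2 1.5 0 0; -1.7 2.2 0 0; -2 2.5 0 0; -2 2.5 0 0; -1.7 2.2 0 0; -1.2 1.5 0 0; -0.8 1.0 0 0; -0.47 0.6 0 0; 0 0 0 0; 0 0 0 0")

```text
clock: 18.45
eef_pos: [0.6079, 0.0418, 0.192]
tcp_rot: [-0.0, 0.707, 0.707, -0.0]
ft_force: [-0.7, 0.3, -5.0]
grip_width: 0.315
```

Run:
```python
from h import *
d=cam("wrist"); cv2.imwrite("pics/w5.png",d["pixels"][:,:,::-1]);o=bot.get_obs();print(o["eef_pos"],o["tcp_rot"],o["ft_force"],o["grip_width"],o["clock"])
```

```text
[0.60791972 0.04168983 0.19203003] [ 5.23186315e-05  7.07027520e-01  7.07186031e-01 -3.41460549e-05] [ 0.13556137  0.54866134 -3.98979894] 0.31552682315253194 18.5
```

View pics/w5.png

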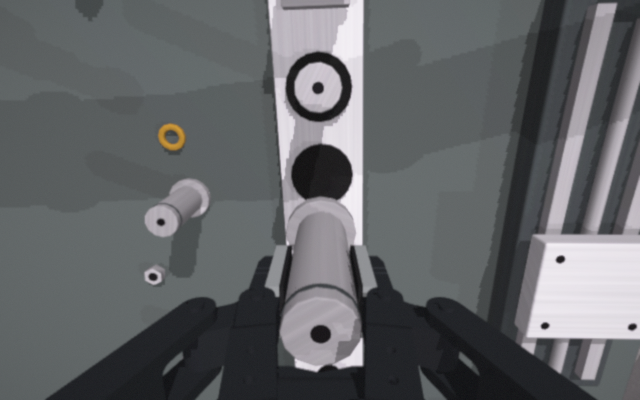

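Emit:
step_arm(rows="-0.07 0.1 1 0; 0 0 2 0; 0 0 2.5 0; 0 0 2.5 0; 0 0 2 0; 0 0 1.2 0; 0 0 0.8 0; 0 0 0.5 0; 0 0 0.3 0; 0 0 0 0; 0 0 0 0; 0 0 0 0")

```text
clock: 20.0
eef_pos: [0.6096, 0.0401, 0.0641]
tcp_rot: [0.0, 0.708, 0.707, 0.0]
ft_force: [-0.8, 0.0, -4.2]
grip_width: 0.315
```

Emit:
step_arm(rows="0.05 -0.05 0.2 0; 0 0 0.1 0; 0 0 0.1 0; 0 0 0.05 0; 0 0 0 0; 0 0 0 0")

```text
clock: 20.75
eef_pos: [0.6089, 0.0406, 0.06]
tcp_rot: [0.0, 0.707, 0.707, -0.0]
ft_force: [-3.5, -1.6, 5.9]
grip_width: 0.314
```

Contact; release and go up, then over to B.

Emit:
step_arm(rows="0 0 0 0; 0 0 0 0; 0 0 0 0; 0 0 0 0; 0 0 -0.5 0; 0 0 -1.5 0; 0 0 -2.5 0; 0 0 -2.5 0; 0 0 -2.5 0; 0 0 -2.5 0; 0 0 -2 0; 0 0 -1 0", grip=0)

```text
clock: 22.25
eef_pos: [0.6094, 0.0408, 0.2112]
tcp_rot: [0.001, 0.707, 0.707, 0.001]
ft_force: [0.7, 0.1, -0.1]
grip_width: 1.002
```

Emit:
step_arm(rows="-0.3 -1.5 0 0; -0.5 -2.4 0 0; -0.6 -3 0 0; -0.5 -2.6 0 0; -0.4 -2 0 0; -0.25 -1.3 0 0; -0.15 -0.65 0 0; 0 0 0 0; 0 0 0 0")

```text
clock: 23.38
eef_pos: [0.4749, 0.014, 0.2093]
tcp_rot: [-0.0, 0.707, 0.707, 0.0]
ft_force: [-0.3, 0.1, 0.7]
grip_width: 0.999
```

Run:
```python
from h import *
d=cam("wrist"); cv2.imwrite("pics/w6.png",d["pixels"][:,:,::-1]); o=bot.get_obs(); print(o["eef_pos"],o["clock"],proj(d,(.4743,.0137,.07)))
```

```text
[0.47484339 0.01399982 0.20928054] 23.425 [319.84948406 184.03887041]
```

View pics/w6.png

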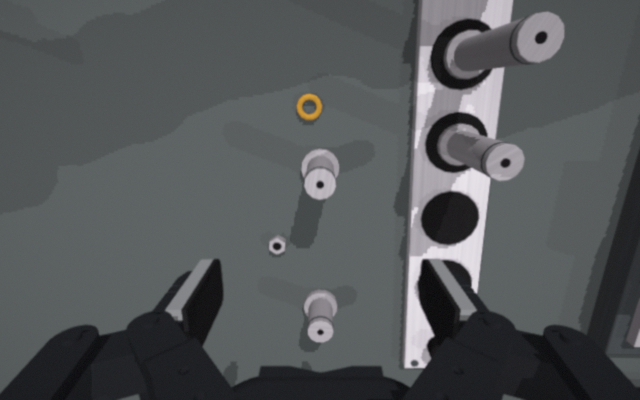

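Emit:
step_arm(rows="0 -0.05 1.5 0; 0 0 2.5 0; 0 0 2.5 0; 0 0 2.5 0; 0 0 2.5 0; 0 0 2.5 0; 0 0 1.7 0; 0 0 1.2 0; 0 0 0.6 0; 0 0 0.3 0; 0 0 0 0; 0 0 0 0")

```text
clock: 24.92
eef_pos: [0.4743, 0.0137, 0.0318]
tcp_rot: [0.001, 0.708, 0.707, 0.0]
ft_force: [0.8, 0.0, 0.2]
grip_width: 0.999
```

Emit:
step_arm(rows="0 0 0 0; 0 0 0 0; 0 0 0 0; 0 0 0 0; 0 0 0 0; 0 0 0 0; 0 0 0 0; 0 0 0 0", grip=1)

```text
clock: 25.92
eef_pos: [0.4742, 0.0137, 0.0315]
tcp_rot: [0.0, 0.707, 0.707, 0.0]
ft_force: [-0.2, -0.2, 3.7]
grip_width: 0.313
```

Emit:
step_arm(rows="0 0 -0.5 0; 0 0 -1.0 0; 0 0 -1.5 0; 0 0 -2 0; 0 0 -2.5 0; 0 0 -2.5 0; 0 0 -2.5 0; 0 0 -1.5 0; 0 0 -1 0; 0 0 0 0")

```text
clock: 27.18
eef_pos: [0.4741, 0.0137, 0.1817]
tcp_rot: [0.0, 0.707, 0.707, 0.0]
ft_force: [0.9, -0.1, -2.0]
grip_width: 0.312
```

Emit:
step_arm(rows="-0.3 0.8 0 0; -0.6 1.5 0 0; -0.8 2 0 0; -0.9 2.4 0 0; -0.9 2.4 0 0; -0.7 1.9 0 0; -0.5 1.3 0 0; -0.37 0.9 0 0; -0.2 0.6 0 0; 0 0 0 0; 0 0 0 0; 0 0 0 0")

```text
clock: 28.68
eef_pos: [0.6115, -0.0389, 0.1815]
tcp_rot: [0.0, 0.707, 0.707, -0.0]
ft_force: [0.0, 1.3, -2.9]
grip_width: 0.316
```

Run:
```python
from h import *
d=cam("wrist"); cv2.imwrite("pics/w7.png",d["pixels"][:,:,::-1]);o=bot.get_obs();print(o["eef_pos"],o["tcp_rot"],o["ft_force"],o["grip_width"],o["clock"])
```

```text
[ 0.61160678 -0.03897523  0.18151289] [ 2.18288722e-04  7.07408318e-01  7.06805077e-01 -8.67109544e-05] [ 0.41246913  0.43789134 -3.88498114] 0.31555790729688415 28.725
```

View pics/w7.png

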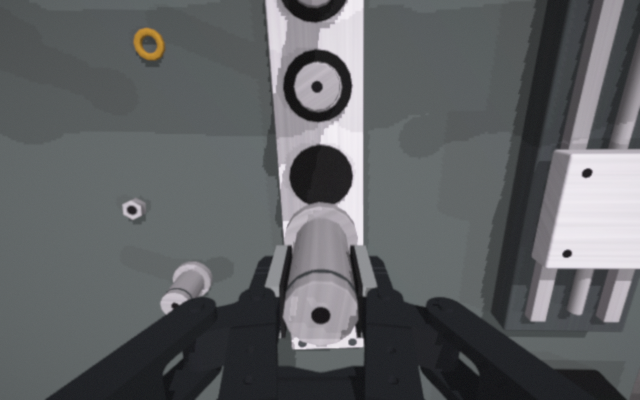

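Emit:
step_arm(rows="0 0 1 0; 0 0 2 0; 0 0 2.5 0; 0 0 2.5 0; 0 0 2 0; 0 0 1.2 0; 0 0 0.8 0; 0 0 0.5 0; 0 0 0.3 0; 0 0 0 0; 0 0 0 0; 0 0 0 0")

```text
clock: 30.22
eef_pos: [0.612, -0.0391, 0.0537]
tcp_rot: [0.0, 0.707, 0.707, 0.0]
ft_force: [0.5, -0.6, -2.0]
grip_width: 0.314
```

Emit:
step_arm(rows="0 0 0.2 0; 0 0 0.1 0; 0 0 0.1 0; 0 0 0.05 0; 0 0 0 0; 0 0 0 0")

```text
clock: 30.98
eef_pos: [0.6118, -0.0391, 0.0496]
tcp_rot: [0.0, 0.708, 0.707, -0.0]
ft_force: [-3.6, 0.5, 5.7]
grip_width: 0.314
```

Emit:
step_arm(rows="0 0 0 0; 0 0 0 0; 0 0 0 0; 0 0 0 0; 0 0 -0.5 0; 0 0 -1.5 0; 0 0 -2.5 0; 0 0 -2.5 0; 0 0 -2.5 0; 0 0 -2.5 0; 0 0 -2 0; 0 0 -1 0", grip=0)

```text
clock: 32.48
eef_pos: [0.6124, -0.039, 0.2007]
tcp_rot: [0.001, 0.707, 0.707, 0.001]
ft_force: [-0.4, -0.4, -0.6]
grip_width: 1.001
```

Emit:
step_arm(rows="-1.2 -1.5 0 0; -2 -2.4 0 0; -2.5 -3 0 0; -2.3 -2.7 0 0; -1.8 -2.1 0 0; -1.2 -1.4 0 0; -0.6 -0.7 0 0; 0 0 0 0; 0 0 0 0")

```text
clock: 33.6
eef_pos: [0.474, -0.1543, 0.1987]
tcp_rot: [-0.0, 0.707, 0.707, 0.0]
ft_force: [0.6, -0.1, 0.1]
grip_width: 0.999
```

Run:
```python
from h import *
d=cam("wrist"); cv2.imwrite("pics/w8.png",d["pixels"][:,:,::-1]); o=bot.get_obs(); print(o["eef_pos"],o["clock"],proj(d,(.4742,-.1552,.05)))
```

```text
[ 0.47414704 -0.1541383   0.19870255] 33.65 [320.77169577 181.96616702]
```

View pics/w8.png

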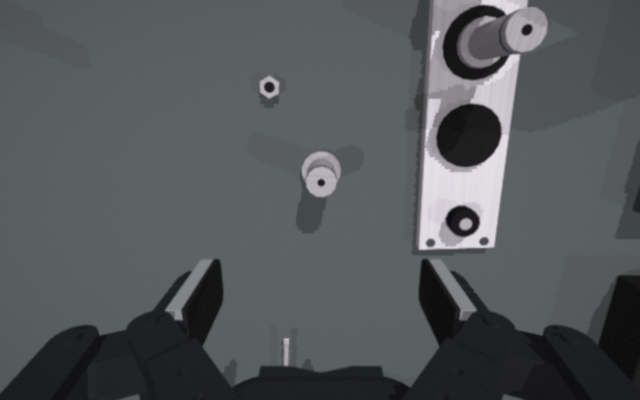

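Emit:
step_arm(rows="-0.1 0 1.5 0; 0 0 2.5 0; 0 0 2.5 0; 0 0 2.5 0; 0 0 2.5 0; 0 0 2.5 0; 0 0 1.7 0; 0 0 1.0 0; 0 0 0.6 0; 0 0 0.3 0; 0 0 0 0; 0 0 0 0")

```text
clock: 35.15
eef_pos: [0.4741, -0.1562, 0.0233]
tcp_rot: [0.001, 0.708, 0.707, 0.0]
ft_force: [-0.0, -0.3, 0.3]
grip_width: 1.0
```

Emit:
step_arm(rows="0 0 0 0; 0 0 0 0; 0 0 0 0; 0 0 0 0; 0 0 0 0; 0 0 0 0; 0 0 0 0; 0 0 0 0", grip=1)

```text
clock: 36.15
eef_pos: [0.4741, -0.1561, 0.0231]
tcp_rot: [0.0, 0.707, 0.707, 0.0]
ft_force: [0.4, 0.7, 3.8]
grip_width: 0.308
```

Emit:
step_arm(rows="0 0 -0.5 0; 0 0 -1.0 0; 0 0 -1.5 0; 0 0 -2 0; 0 0 -2.5 0; 0 0 -2.5 0; 0 0 -2.5 0; 0 0 -1.5 0; 0 0 -1 0; 0 0 0 0")

```text
clock: 37.4
eef_pos: [0.4739, -0.156, 0.1732]
tcp_rot: [0.0, 0.708, 0.707, 0.0]
ft_force: [0.2, -0.8, -3.5]
grip_width: 0.306
```

Emit:
step_arm(rows="0.2 0.8 0 0; 0.4 1.5 0 0; 0.5 2 0 0; 0.6 2.5 0 0; 0.7 2.5 0 0; 0.5 2 0 0; 0.35 1.3 0 0; 0.25 0.9 0 0; 0.15 0.6 0 0; 0 0 0 0; 0 0 0 0; 0 0 0 0")

```text
clock: 38.9
eef_pos: [0.6144, -0.12, 0.173]
tcp_rot: [0.0, 0.708, 0.707, -0.0]
ft_force: [-0.6, 0.1, -3.5]
grip_width: 0.306
```

Run:
```python
from h import *
d=cam("wrist"); cv2.imwrite("pics/w9.png",d["pixels"][:,:,::-1]);o=bot.get_obs();print(o["eef_pos"],o["tcp_rot"],o["ft_force"],o["grip_width"],o["clock"])
```

```text
[ 0.61443348 -0.11995706  0.17297097] [ 1.96417492e-04  7.07674391e-01  7.06538662e-01 -1.92181332e-04] [-0.05793916 -0.4164718  -2.97072516] 0.30499015166322696 38.95
```

View pics/w9.png

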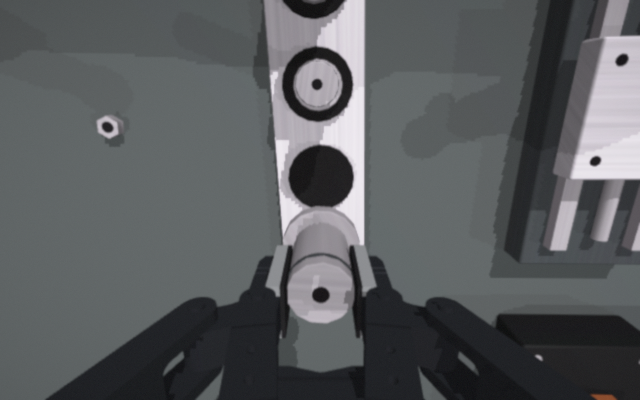

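Emit:
step_arm(rows="0 0.05 1 0; 0 0 2 0; 0 0 2.5 0; 0 0 2.5 0; 0 0 2 0; 0 0 1.2 0; 0 0 0.8 0; 0 0 0.5 0; 0 0 0.3 0; 0 0 0 0; 0 0 0 0; 0 0 0 0")

```text
clock: 40.45
eef_pos: [0.6154, -0.1197, 0.0452]
tcp_rot: [0.0, 0.707, 0.707, 0.0]
ft_force: [-0.4, 1.0, -3.9]
grip_width: 0.309
```

Emit:
step_arm(rows="0 0 0.2 0; 0 0 0.1 0; 0 0 0.1 0; 0 0 0.05 0; 0 0 0 0; 0 0 0 0")

```text
clock: 41.2
eef_pos: [0.6152, -0.1196, 0.0412]
tcp_rot: [0.0, 0.707, 0.707, -0.0]
ft_force: [-4.4, 0.8, 5.6]
grip_width: 0.307
```

Contact; release, rise, and move aside for the check.

Emit:
step_arm(rows="0 0 0 0; 0 0 0 0; 0 0 0 0; 0 0 0 0; 0 0 -0.5 0; 0 0 -1.5 0; 0 0 -2.5 0; 0 0 -2.5 0; 0 0 -2.5 0; 0 0 -2.5 0; 0 0 -2 0; 0 0 -1 0", grip=0)

```text
clock: 42.7
eef_pos: [0.6158, -0.1196, 0.1922]
tcp_rot: [0.001, 0.707, 0.707, 0.0]
ft_force: [-0.4, -0.2, -0.0]
grip_width: 0.999
```

Emit:
step_arm(rows="-1 -0.5 -0.5 0; -2.5 -1 -0.5 0; -4 -1.5 0 0; -4 -1.5 0 0; -4 -1.5 0 0; -4 -1.5 0 0; -4 -1.5 0 0; -3 -1 0 0; -1.5 -0.5 0 0; 0 0 0 0; 0 0 0 0; 0 0 0 0")

```text
clock: 44.2
eef_pos: [0.511, -0.3976, 0.2005]
tcp_rot: [0.0, 0.706, 0.708, 0.0]
ft_force: [-0.4, -0.3, -0.9]
grip_width: 0.998
```

Run:
```python
from h import *
T=cam("top");S=cam("scene")
a=T["pixels"][120:280,140:460,::-1]; b=S["pixels"][120:290,150:470,::-1]
cv2.imwrite("pics/f.png",cv2.resize(np.vstack([a,b]),(576,594),interpolation=cv2.INTER_CUBIC))
P={"D":(.11,(.606,.1205)),"C":(.09,(.609,.0407)),"B":(.07,(.612,-.039)),"A":(.05,(.615,-.1187))}
for n,(h,p) in P.items():
    q=(p[0],p[1],h+.018); u,v=proj(T,q),proj(S,q)
    ha,hb=hole(T,u,3),hole(S,v,3)
    X,e=tri(ray(T,ha),ray(S,hb)); print(n,u.round(1),ha.round(1),v.round(1),hb.round(1),X.round(4),round(e,4))
o=bot.get_obs();print(o["eef_pos"],o["ft_force"],o["clock"])
```

```text
D [261.9 156.3] [262.3 156. ] [379.1 209.3] [379.3 209.2] [0.6063 0.1203 0.1287] 0.0011
C [304.3 158.5] [304.7 158.3] [335.6 217.8] [335.7 217.7] [0.6093 0.0404 0.1089] 0.0009
B [344.6 160.7] [344.9 160.6] [293.4 226.1] [293.7 225.8] [ 0.612  -0.0391  0.0889] 0.001
A [382.8 162.8] [383.3 162.5] [252.5 234.1] [252.8 234. ] [ 0.6155 -0.1187  0.0691] 0.0014
[ 0.51061868 -0.39828654  0.20050748] [-0.16813133  0.01529305 -0.3299929 ] 44.3
```

View pics/f.png

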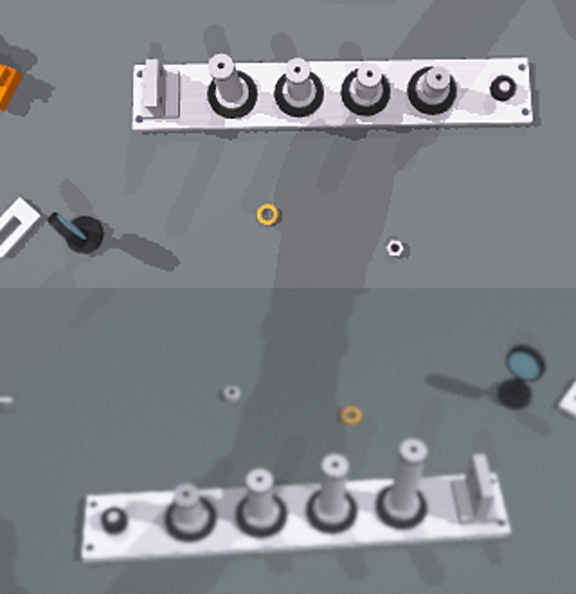

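The combined picture shows all four posts upright and centred on their pads, tallest next to the angle block. The lens stands where it was. I'm handing it in.

```bash
python3 -c "
from cell import bot
print(bot.hand_in())"
```

```text
the job is handed in; nothing more can be done
None
```

All four posts now stand upright on the rail pads. Counted from the angle block they run 110, 90, 70 and 50 mm tall. I handed the job in at about 44 s on the robot clock.

- **Post positions:** I located the top of each post from the scene and top cameras together. Each centre came out within about 1 mm of its pad centre, where 10 mm is allowed. The top heights were 129, 109, 89 and 69 mm, about 1 mm above the expected 128, 108, 88 and 68 mm, which is within the 2 mm calibration.
- **Lens:** It was never touched, and it looks unmoved and upright in the last pictures. I checked that by eye and did not measure it again.
- **Contact:** The gripper was clear of everything at hand-in. The force readings after each move stayed below about 8 N.

No check failed or disagreed. The job reported no verdict at hand-in.

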